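Pack the finger-plane kit

ROBOT

A 6-joint arm with a two-finger parallel gripper is mounted at the origin on the work surface. World frame = base frame: x ahead of the robot, y to its left, z up, the work surface at z = 0. Lengths are in mm, angles in degrees, forces in N, time in s.
With the tool pointing down it reaches from about 300 to 850 mm from the base axis. Payload 4.2 kg.
Tool frame: the origin (TCP) lies midway between the tips of the shut fingers; the grasp point (between the pads) lies 19 mm behind it; y points along the fingers, z is the direction in which the jaws open and shut, and the axes are right-handed (so a half turn about y gives the same grasp; the last joint's range is limited). The gripper opens to 91 mm and grips with 3 to 60 N. Pads are 32 mm wide; open, the fingers measure 118 mm over their backs; the gripper's body (76 mm by 178 mm) begins 60 mm behind the grasp point.
Start: joints at [-65.546, 18.312, 89.639, -0, 72.044, -1.146], TCP at [248.452, -518.57, 213.976] pointing down, gripper open.
Joint ranges: [-177.97, 177.97], [-48.28, 115.42], [12.27, 149.76], [-77.06, 257.06], [2.81, 150.46], [-146.56, 146.56]. Speed limits (degrees/s): [147.25, 147.25, 180, 180, 180, 180].

INTERFACE

Orientations are given as [roll, pitch, yaw] about the fixed x, y, z axes, in that order (R = Rz(yaw) Ry(pitch) Rx(roll)).
In Python, from workcell import env gives the robot as it stands.
- The arm moves only by the shell command python3 -m handwheel 'ROWS' [FORCE]. ROWS is JSON, a list of rows, each a list of 3 entries, a list of its own where there are three numbers: the opening, from 0 (shut) to 1 (fully open), then the shift along the tool's x, y, z in mm, then the turn, a rotation vector about the tool's x, y, z in degrees. A call has exactly 10 rows; each row shifts and turns the commanded pose from where the row before left it, along the tool's axes as they then stand; what a row does not reach is not made up. A row lasts 1/12 s, in which the tool goes at most 41.7 mm and 7.16 degrees, less where a joint would pass 70% of its speed; a pose out of reach is approached as far as the arm can. A call is refused whole if a number of a shift passes 41.7 or a number of a turn 7.16, either way. A call with a gripper value outside its range is refused whole. The fingers move at their own pace and stop on an object; FORCE is the grip in N (left out, the last holds). Time passes only in rows, so rows that do not move let the fingers close, or fill a call up. It gives the time, the measured TCP pose, the force and the opening at its end, in the units of the state.
- env.state(): the state, without advancing time (a new reading comes with each control period).
- env.grab_frame(name): name is "scene" or "top" or "wrist"; returns the picture (420x560x3 uint8, red, green, blue); there is no depth.
- env.camera_info(name): a dict with "fx", "fy", "cx", "cy" (pixels), "camera_from_world" (4x4, takes a point from world to camera coordinates); the wrist camera has in their place "mount" (4x4, takes a point from camera to tool coordinates, whose origin is the TCP and whose axes are the tool frame's). Camera axes: x right, y down, z forward; pixel columns grow to the right and rows downward; lengths in mm; the calibration is good to about 2 mm. The wrist camera is an equidistant fisheye: a pixel r from the principal point sees the ray r / f radians off the axis. A picture is of the moment at which its call begins: read the wrist's pose just before it. camera_info takes no time and is no camera call.
- env.job_done(): hands the job in, once; it reports no verdict.
Trained networks look in the newest picture that a camera, given by its name, has taken for a name from the list of things; names that differ only in an ending like _2 or _b are one class to them, and where a whole thing is asked for, a point or a joint stands for the part that bears it (a point fixed in the world has none). Each returns a list of dicts, best first, with "p" (0 to 1); they miss things now and then, are a little off and sometimes report something else, mostly with a low value. They report only what shows in the picture. A call takes as long as a camera call.
- env.masks_of(camera, label): "region" (420x560 bool, what is visible of it) and "location" ([column, row] in pixels, amid what is visible of it).
The state is a dict: "time_s": time; "qpos": joint angles; "qvel": joint speeds; "effort": joint torques, N m; "ee_pos": TCP position; "ee_rot": TCP orientation; "force": force on the tool from outside, world axes, zero at the start; "torque": the same for the moment, N m; "gripper_width": finger opening in mm.
Only numpy, scipy, OpenCV 4.12 (cv2) and the standard library are available. Lean on these libraries where they do the work, as an engineer would, in place of code of your own. Each camera call takes 0.05 s, during which the arm holds its last target.

TASK

Pack the violin maker's plane kit into the wooden tray: stand each of the three brass finger planes in the middle of the felt pad of its wedge's colour, and the honing stone with the yellow ends in the middle of the yellow pad, all upright and lying lengthwise with their pads (either way round). The two black iron planes belong to someone else: leave them where they stand. Finish with everything let go and at rest.

Things in the scene. Friction and masses are not known exactly. Their poses are not given: they have to be found in the camera images.
- large_brass_center (a point): Large gold-coloured brass finger plane with green wedge on top: round-ended on its sole, 60 long (x) x 34 wide (y) x 39 mm high. Sides flat and parallel over the middle 26 of the length, up to 30 mm; ends 20 high; a thin slanted blade rises to 42 at the -x end of the wedge. Point at its centre, 20 mm above the sole; z up. About 0.2 kg. Loose on the grey mat (fixed, top 4 mm above the bench).
- medium_brass_center (a point): Medium gold-coloured brass finger plane with red wedge on top: round-ended on its sole, 52 long (x) x 28 wide (y) x 39 mm high. Sides flat and parallel over the middle 24 of the length, up to 30 mm; ends 20 high; a thin slanted blade rises to 42 at the -x end of the wedge. Point at its centre, 20 mm above the sole; z up. About 0.15 kg. Loose on the grey mat (fixed, top 4 mm above the bench).
- small_brass_center (a point): Small gold-coloured brass finger plane with blue wedge on top: round-ended on its sole, 44 long (x) x 22 wide (y) x 39 mm high. Sides flat and parallel over the middle 22 of the length, up to 30 mm; ends 20 high; a thin slanted blade rises to 42 at the -x end of the wedge. Point at its centre, 20 mm above the sole; z up. About 0.1 kg. Loose on the grey mat (fixed, top 4 mm above the bench).
- stone_center (a point): the honing stone: a pale grey stone (46 x 24) in a pale wooden holder with yellow ends, 70 long (x) x 30 wide (y) x 40 mm high in all. The holder is 26 high, the stone narrower (24) above it, from 26 to 40. Point at its centre, 20 mm above its underside; x lengthwise, z up. About 0.16 kg. Loose on the grey mat (fixed, top 4 mm above the bench).
- large_iron_center (a point): Large black iron finger plane with green wedge on top: round-ended on its sole, 60 long (x) x 34 wide (y) x 39 mm high. Sides flat and parallel over the middle 26 of the length, up to 30 mm; ends 20 high; a thin slanted blade rises to 42 at the -x end of the wedge. Point at its centre, 20 mm above the sole; z up. Not in the kit. Loose on the grey mat (fixed, top 4 mm above the bench).
- small_iron_center (a point): Small black iron finger plane with blue wedge on top: round-ended on its sole, 44 long (x) x 22 wide (y) x 39 mm high. Sides flat and parallel over the middle 22 of the length, up to 30 mm; ends 20 high; a thin slanted blade rises to 42 at the -x end of the wedge. Point at its centre, 20 mm above the sole; z up. Not in the kit. Loose on the grey mat (fixed, top 4 mm above the bench).
- pad_green_top (a point): green felt pad, 94 long (x) x 56 mm wide (y); four pads lie two by two in the kit tray, any colour in any corner (centres 104 apart lengthwise, 110 sideways). Point at the centre of its upper face, 14 mm above the bench; z up. The fixed wooden tray is 232 x 232, its floor 10 above the bench, its rim 7 thick and 18 mm above the bench.
- pad_red_top (a point): red felt pad, 94 long (x) x 56 mm wide (y); four pads lie two by two in the kit tray, any colour in any corner (centres 104 apart lengthwise, 110 sideways). Point at the centre of its upper face, 14 mm above the bench; z up. The fixed wooden tray is 232 x 232, its floor 10 above the bench, its rim 7 thick and 18 mm above the bench.
- pad_blue_top (a point): blue felt pad, 94 long (x) x 56 mm wide (y); four pads lie two by two in the kit tray, any colour in any corner (centres 104 apart lengthwise, 110 sideways). Point at the centre of its upper face, 14 mm above the bench; z up. The fixed wooden tray is 232 x 232, its floor 10 above the bench, its rim 7 thick and 18 mm above the bench.
- pad_yellow_top (a point): yellow felt pad, 94 long (x) x 56 mm wide (y); four pads lie two by two in the kit tray, any colour in any corner (centres 104 apart lengthwise, 110 sideways). Point at the centre of its upper face, 14 mm above the bench; z up. The fixed wooden tray is 232 x 232, its floor 10 above the bench, its rim 7 thick and 18 mm above the bench.

How it is judged:
By the outcome, as a careful person would: the job done as asked, in the order asked, and still so for the second after the job is handed in, with the robot touching nothing.
It also fails if it takes over 112 s, if anything falls off the work surface, if the arm or the gripper's body presses on something with over 40 N, if the wrist force passes 120 N, or if a joint passes its speed limit or range.

## Working session

There is one attempt and no reset: what is moved stays moved. The work goes in short steps, Python scripts to look and compute and a shell command to move; the robot and the scene stay as the last step left them, time stands still between calls to the robot, and variables do not carry over. Pictures are saved under pics/ and viewed, and the job is handed in when it is done.

```bash
mkdir -p pics; ls; python3 - <<'E'
from workcell import env
import cv2
s=env.state(); print(s)
for n in ("scene","top","wrist"):
    im=env.grab_frame(n); cv2.imwrite(f"pics/{n}0.png",im[:,:,::-1])
    print(n,env.camera_info(n))
E
```

```text
pics
{'time_s': 0.0, 'qpos': array([-6.55475504e+01,  1.83496397e+01,  8.97073623e+01, -2.43528086e-03,
        7.20440433e+01, -1.14453788e+00]), 'qvel': array([-0.07579575,  0.01299417, -0.0977811 ,  0.0420379 ,  0.06257331,
       -0.0137909 ]), 'effort': array([-1.12291909e-03, -4.12459660e+01, -2.31970203e+01,  7.24704308e-02,
        4.57007205e-02, -1.47504184e-04]), 'ee_pos': array([ 248.20826486, -518.09418292,  213.13387325]), 'ee_rot': array([-9.01010714e+01, -2.96536993e-04, -1.54402259e+02]), 'force': array([-0.68180369, -0.6163144 , -0.02568898]), 'torque': array([ 0.06329477, -0.01177   ,  0.03188224]), 'gripper_width': 91.19726552983258}
scene {'fx': 512.7288282578536, 'fy': 512.7288282578536, 'cx': 287.1804031681472, 'cy': 202.2224042710666, 'camera_from_world': array([[-2.75234943e-01,  9.61290127e-01, -1.29235084e-02,
         1.62638444e+02],
       [ 6.21159929e-01,  1.67557295e-01, -7.65561817e-01,
        -3.06871530e+02],
       [-7.33761588e-01, -2.18736929e-01, -6.43232530e-01,
         1.41884578e+03],
       [ 0.00000000e+00,  0.00000000e+00,  0.00000000e+
[... 261 characters left out ...]
83e-01,  3.48556962e-03, -2.09625285e-01,
         5.54772588e+02],
       [ 2.09636373e-01,  3.19355957e-03, -9.77774203e-01,
         7.06087142e+02],
       [ 0.00000000e+00,  0.00000000e+00,  0.00000000e+00,
         1.00000000e+00]])}
wrist {'fx': 325.19226210127806, 'fy': 325.19226210127806, 'cx': 279.9249083813113, 'cy': 206.40248208771817, 'mount': array([[ 2.25356598e-04,  9.55752682e-01,  2.94171312e-01,
        -8.37902034e+01],
       [-6.21986940e-04, -2.94171128e-01,  9.55752562e-01,
        -1.69628814e+02],
       [ 9.99999781e-01, -3.98355860e-04,  5.28172281e-04,
        -3.99691635e-01],
       [ 0.00000000e+00,  0.00000000e+00,  0.00000000e+00,
         1.00000000e+00]])}
```

View pics/top0.png

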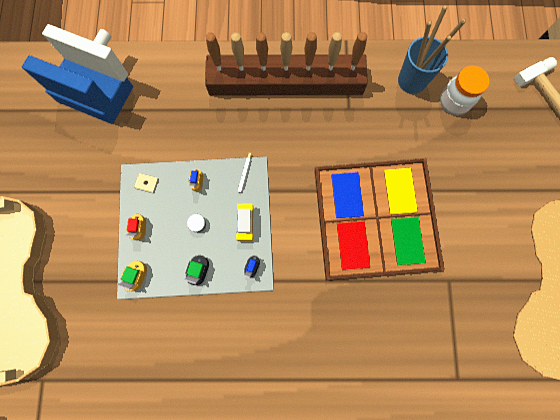

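View pics/scene0.png

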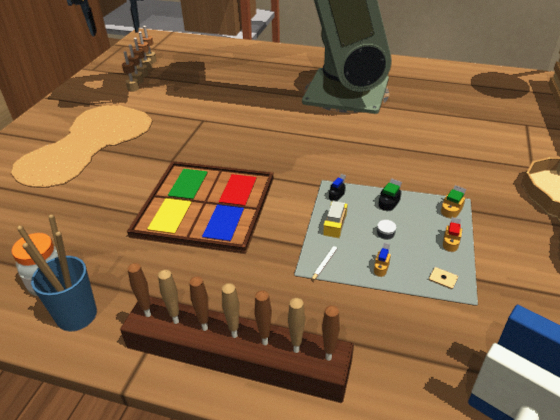

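View pics/wrist0.png

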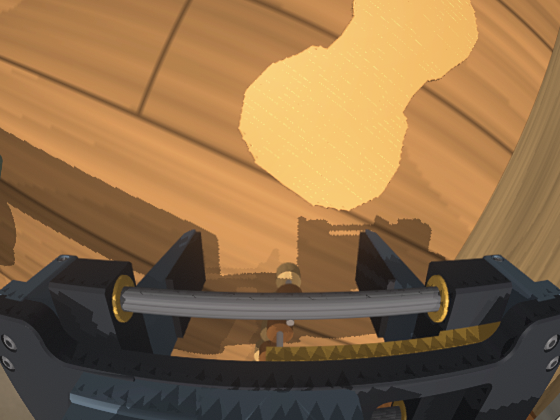

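```bash
cat > h.py <<'E'
import numpy as np, cv2
from scipy.optimize import minimize
from scipy.spatial.transform import Rotation as Rn
from workcell import env
DIM={'large_brass':(60,34,26),'medium_brass':(52,28,24),'small_brass':(44,22,22),'large_iron':(60,34,26),'small_iron':(44,22,22)}
def model(name):
    if name=='stone':
        P=[(x,y,z) for x in(-35,35) for y in(-15,15) for z in(0,26)]+[(x,y,40) for x in(-23,23) for y in(-12,12)]
        return [np.array(P,float)]
    if name.startswith('pad'):
        return [np.array([(x,y,0) for x in(-47,47) for y in(-28,28)],float)]
    L,W,F=DIM[name]; P=[]
    a=(L-F)/2; b=W/2
    for t in np.linspace(-np.pi/2,np.pi/2,9):
        for s in(1,-1):
            for z in(0,20): P.append((s*(F/2+a*np.cos(t)),b*np.sin(t),z))
    for s in(1,-1):
        for t in(1,-1): P.append((s*F/2,t*b,30))
    Q=[(x,y,z) for x in(-F/2,F/2) for y in(-b*.6,b*.6) for z in(20,39)]
    return [np.array(P,float),np.array(Q,float)]
def proj(ci,X):
    T=ci['camera_from_world']; c=X@T[:3,:3].T+T[:3,3]
    return np.c_[ci['fx']*c[:,0]/c[:,2]+ci['cx'],ci['fy']*c[:,1]/c[:,2]+ci['cy']]
def sil(ci,name,p,z0,S=4):
    im=np.zeros((420*S,560*S),np.uint8); c,s=np.cos(np.radians(p[2])),np.sin(np.radians(p[2]))
    for M in model(name):
        X=np.c_[c*M[:,0]-s*M[:,1]+p[0],s*M[:,0]+c*M[:,1]+p[1],M[:,2]+z0]
        h=cv2.convexHull(((proj(ci,X)+.5)*S).astype(np.float32))
        cv2.fillConvexPoly(im,np.round(h).astype(np.int32),255)
    return cv2.resize(im,(560,420),interpolation=cv2.INTER_AREA)/255.
def back(ci,uv,z):
    T=ci['camera_from_world']; d=np.array([(uv[0]-ci['cx'])/ci['fx'],(uv[1]-ci['cy'])/ci['fy'],1])
    R=T[:3,:3]; o=-R.T@T[:3,3]; d=R.T@d
    return o+d*(z-o[2])/d[2]
def fit(ci,name,mask,z0,p0=None,yaws=(0,30,60,90,120,150)):
    best=None; m=mask.astype(float)
    v,u=np.nonzero(mask); p=back(ci,(u.mean(),v.mean()),z0+(0 if name[:3]=='pad' else 17))
    f=lambda q:np.abs(sil(ci,name,q,z0)-m).sum()/m.sum()
    c=sorted(((f((p[0],p[1],y)),y) for y in np.arange(0,180,15)))[:3]
    for _,y in c:
        r=minimize(f,[p[0],p[1],y],method='Nelder-Mead',options=dict(initial_simplex=[[p[0],p[1],y],[p[0]+5,p[1],y],[p[0],p[1]+5,y],[p[0],p[1],y+10]],xatol=.1,fatol=1e-4))
        if best is None or r.fun<best.fun: best=r
    return best.x,best.fun
E
python3 - <<'E'
from h import *
for cam in("top","scene"):
    env.grab_frame(cam); ci=env.camera_info(cam)
    for n in ['large_brass','medium_brass','small_brass','stone','large_iron','small_iron','pad_green','pad_red','pad_blue','pad_yellow']:
        pad=n[:3]=='pad'; r=env.masks_of(cam,n+('_top' if pad else '_center'))
        for d in r[:2]:
            if d['p']<.3: print(n,'low',d['p'],d['location']);continue
            x,f=fit(ci,n,d['region'],14 if pad else 4)
            print(cam,n,round(d['p'],2),np.round(d['location']),d['region'].sum(),np.round(x,1),round(f,3))
print(env.state()['time_s'])
E
```

```text
top large_brass 0.68 [131. 276.] 607 [442.6 298.9 -20.5] 0.079
top medium_brass 0.79 [139. 228.] 414 [539.9 301.5  -7.7] 0.086
top small_brass 0.74 [193. 178.] 257 [638.2 185.5 175.8] 0.086
top small_brass 0.6 [242. 224.] 602 [547.6  83.2 161.1] 0.558
top stone 0.84 [245. 223.] 602 [547.4  82.9 179.9] 0.031
top large_iron 0.78 [197. 272.] 534 [452.9 175.1 159.9] 0.065
top small_iron 0.5 [251. 263.] 264 [460.9  67.  160.4] 0.078
top pad_green 0.6 [408. 243.] 1319 [ 511.  -242.4  184.3] 0.033
top pad_red 0.64 [352. 248.] 1352 [ 502.4 -133.3  184.7] 0.037
top pad_blue 0.68 [349. 194.] 1181 [ 605.7 -125.5    4.5] 0.059
top pad_yellow 0.92 [399. 190.] 1221 [ 614.5 -234.6    4.5] 0.032
scene large_brass 0.81 [453. 202.] 580 [439.  299.6 -19.1] 0.127
scene medium_brass 0.77 [452. 236.] 479 [533.9 302.2 176.2] 0.13
scene small_brass 0.65 [385. 261.] 337 [631.4 186.1 177.6] 0.177
scene small_brass 0.48 [453. 203.] 565 [439.7 299.5 121.1] 0.303
scene stone 0.76 [336. 220.] 602 [5.464e+02 8.360e+01 2.000e-01] 0.063
stone low 0.15 [186.4, 184.7]
scene large_iron 0.94 [390. 197.] 540 [449.2 176.6 167.3] 0.127
scene small_iron 0.83 [337. 188.] 306 [455.1  67.8 161.4] 0.134
scene pad_green 0.72 [389. 198.] 544 [438.2 176.5  14.5] 0.556
scene pad_green 0.57 [186. 185.] 738 [ 512.7 -241.9  184.4] 0.063
scene pad_red 0.57 [241. 192.] 820 [ 502.6 -131.7    4.9] 0.064
scene pad_blue 0.8 [223. 223.] 979 [ 606.7 -124.2    4. ] 0.043
scene pad_blue 0.3 [455. 201.] 552 [427.1 302.6 146.7] 0.626
scene pad_yellow 0.68 [167. 216.] 925 [ 615.9 -233.7  183.8] 0.063
1.25
```

```bash
cat > plan.py <<'E'
import sys
from h import *
def psi():
    s=env.state(); R=Rn.from_euler('xyz',s['ee_rot'],degrees=True).as_matrix()
    return s,np.degrees(np.arctan2(R[1,0],R[0,0])),R
def plan(x,y,z,ps,n):
    s,p0,_=psi(); p=s['ee_pos'].copy()
    d=(ps-p0+540)%360-180 if abs(ps-p0)<500 else 0
    out=[]; D=np.array([x,y,z])-p; t=np.linspace(0,1,n+1)
    w=.5-.5*np.cos(np.pi*t) if n>5 and 0 else t
    for i in range(n):
        a=np.radians(p0+d*w[i]); v=D*(w[i+1]-w[i])
        out.append([round(v[0]*np.cos(a)+v[1]*np.sin(a),1),round(-v[2],1),round(-v[0]*np.sin(a)+v[1]*np.cos(a),1),round(-d*(w[i+1]-w[i]),2)])
    print('at',np.round(p,1),round(p0,1),'turn',round(d,1))
    for o in out: print(o)
if __name__=='__main__':
    a=[float(v) for v in sys.argv[1:]]; plan(*a[:4],int(a[4]))
E
python3 plan.py 430 -110 190 -90 10;
```

```text
at [ 248.4 -518.6  214. ] -154.4 turn 64.4
[np.float64(-34.0), np.float64(2.4), np.float64(-29.0), np.float64(-6.44)]
[np.float64(-37.1), np.float64(2.4), np.float64(-25.0), np.float64(-6.44)]
[np.float64(-39.6), np.float64(2.4), np.float64(-20.7), np.float64(-6.44)]
[np.float64(-41.7), np.float64(2.4), np.float64(-16.1), np.float64(-6.44)]
[np.float64(-43.2), np.float64(2.4), np.float64(-11.3), np.float64(-6.44)]
[np.float64(-44.2), np.float64(2.4), np.float64(-6.4), np.float64(-6.44)]
[np.float64(-44.7), np.float64(2.4), np.float64(-1.4), np.float64(-6.44)]
[np.float64(-44.6), np.float64(2.4), np.float64(3.6), np.float64(-6.44)]
[np.float64(-43.9), np.float64(2.4), np.float64(8.6), np.float64(-6.44)]
[np.float64(-42.6), np.float64(2.4), np.float64(13.5), np.float64(-6.44)]
```

```bash
python3 -m handwheel '[[0.7,[-29,2,-25],[0,-6.5,0]],[0.7,[-32,2,-21],[0,-6.5,0]],[0.7,[-34,2,-18],[0,-6.5,0]],[0.7,[-35,2,-14],[0,-6.5,0]],[0.7,[-36,2,-10],[0,-6.5,0]],[0.7,[-37,2,-5],[0,-6.5,0]],[0.7,[-38,2,-1],[0,-6.5,0]],[0.7,[-38,2,3],[0,-6.5,0]],[0.7,[-37,2,7],[0,-6.5,0]],[0.7,[-36,2,11],[0,-6.5,0]]]' 30; python3 plan.py 420 200 175 -20 10 | sed 's/np.float64//g'
```

```text
time_s: 2.08
ee_pos: [400.1, -169.5, 194.2]
ee_rot: [-89.9, -0.0, -89.1]
force: [1.5, -0.4, -0.2]
gripper_width: 63.9
at [ 400.1 -169.5  194.2] -89.1 turn 69.1
[(-36.9), (1.9), (2.6), (-6.91)]
[(-36.3), (1.9), (7.0), (-6.91)]
[(-35.2), (1.9), (11.3), (-6.91)]
[(-33.6), (1.9), (15.5), (-6.91)]
[(-31.5), (1.9), (19.4), (-6.91)]
[(-28.9), (1.9), (23.1), (-6.91)]
[(-26.0), (1.9), (26.4), (-6.91)]
[(-22.6), (1.9), (29.3), (-6.91)]
[(-18.9), (1.9), (31.8), (-6.91)]
[(-15.0), (1.9), (33.9), (-6.91)]
```

```bash
python3 -m handwheel '[[0.7,[-37,2,3],[0,-6.9,0]],[0.7,[-36,2,7],[0,-6.9,0]],[0.7,[-35,2,11],[0,-6.9,0]],[0.7,[-34,2,15],[0,-6.9,0]],[0.7,[-32,2,19],[0,-6.9,0]],[0.7,[-29,2,23],[0,-6.9,0]],[0.7,[-26,2,26],[0,-6.9,0]],[0.7,[-23,2,29],[0,-6.9,0]],[0.7,[-19,2,32],[0,-6.9,0]],[0.7,[-15,2,34],[0,-6.9,0]]]' ; python3 plan.py 425 300 150 -20 5 | sed 's/np.float64//g'
```

```text
time_s: 2.92
ee_pos: [419.8, 200.2, 174.1]
ee_rot: [-90.0, -0.0, -20.0]
force: [0.8, -0.5, 0.3]
gripper_width: 64.0
at [419.8 200.2 174.1] -20.0 turn 0.0
[(-5.9), (4.8), (19.1), (-0.01)]
[(-5.9), (4.8), (19.1), (-0.01)]
[(-5.9), (4.8), (19.1), (-0.01)]
[(-5.9), (4.8), (19.1), (-0.01)]
[(-5.9), (4.8), (19.1), (-0.01)]
```

Tracking is accurate. Hover near the large plane, then refine with the wrist camera.

```bash
python3 -m handwheel '[[0.7,[-6,5,19],[0,0,0]],[0.7,[-6,5,19],[0,0,0]],[0.7,[-6,5,19],[0,0,0]],[0.7,[-6,5,19],[0,0,0]],[0.7,[-6,5,19],[0,0,0]],[0.7,[0,0,0],[0,0,0]],[0.7,[0,0,0],[0,0,0]],[0.7,[0,0,0],[0,0,0]],[0.7,[0,0,0],[0,0,0]],[0.7,[0,0,0],[0,0,0]]]'
cat >> h.py <<'E'
class W:  # wrist cam projector
    def __init__(s):
        st=env.state(); s.ci=env.camera_info('wrist')
        T=np.eye(4); T[:3,:3]=Rn.from_euler('xyz',st['ee_rot'],degrees=True).as_matrix(); T[:3,3]=st['ee_pos']
        s.T=np.linalg.inv(T@s.ci['mount']); s.st=st
        s.im=env.grab_frame('wrist')
    def proj(s,X):
        c=X@s.T[:3,:3].T+s.T[:3,3]; r=np.hypot(c[:,0],c[:,1]); th=np.arctan2(r,c[:,2]); k=s.ci['fx']*th/np.maximum(r,1e-9)
        return np.c_[s.ci['cx']+k*c[:,0],s.ci['cy']+k*c[:,1]]
    def sil(s,name,p,z0,S=2):
        im=np.zeros((420*S,560*S),np.uint8); c,n=np.cos(np.radians(p[2])),np.sin(np.radians(p[2]))
        for M in model(name):
            X=np.c_[c*M[:,0]-n*M[:,1]+p[0],n*M[:,0]+c*M[:,1]+p[1],M[:,2]+z0]
            h=cv2.convexHull(((s.proj(X)+.5)*S).astype(np.float32)); cv2.fillConvexPoly(im,np.round(h).astype(np.int32),255)
        return cv2.resize(im,(560,420),interpolation=cv2.INTER_AREA)/255.
    def fit(s,name,mask,z0,p):
        m=mask.astype(float); f=lambda q:np.abs(s.sil(name,q,z0)-m).sum()/m.sum()
        x,y,a=p
        r=minimize(f,p,method='Nelder-Mead',options=dict(initial_simplex=[[x,y,a],[x+6,y,a],[x,y+6,a],[x,y,a+10]],xatol=.1,fatol=1e-4))
        return r.x,r.fun
def look(name,z0,p,tag):
    w=W(); r=env.masks_of('wrist',name+('_top' if name[:3]=='pad' else '_center'))
    im=w.im[:,:,::-1].copy()
    for d in r[:3]:
        x,f=w.fit(name,d['region'],z0,p); print(round(d['p'],2),np.round(d['location']),d['region'].sum(),np.round(x,1),round(f,3))
        if d is r[0]:
            c,_=cv2.findContours((w.sil(name,x,z0)>.5).astype(np.uint8),0,1); cv2.drawContours(im,c,-1,(255,0,255),1)
            c,_=cv2.findContours(d['region'].astype(np.uint8),0,1); cv2.drawContours(im,c,-1,(255,255,0),1)
    cv2.imwrite(f'pics/{tag}.png',im)
E
python3 -c "
from h import *
look('large_brass',4,(441,299,-20),'w1')
"
```

```text
time_s: 3.75
ee_pos: [425.2, 296.9, 149.3]
ee_rot: [-90.0, -0.0, -20.5]
force: [-0.0, 0.9, 0.8]
gripper_width: 63.7
0.74 [287. 209.] 1937 [441.4 298.6 -19.9] 0.065
```

View pics/w1.png

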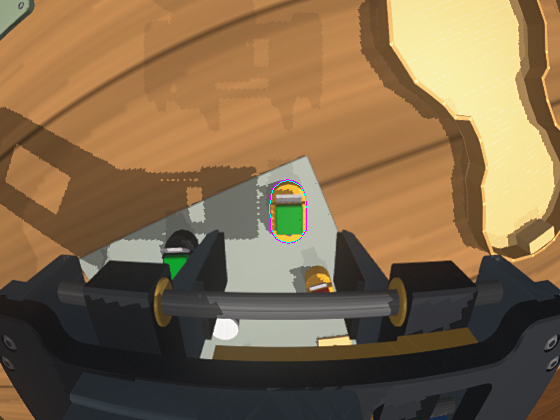

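```bash
python3 plan.py 441.4 298.7 8 -20 8 | sed 's/np.float64//g'|head -3
```

```text
at [425.2 297.1 149.3] -20.5 turn 0.5
[(1.8), (17.7), (0.9), (-0.06)]
[(1.8), (17.7), (0.9), (-0.06)]
```

```bash
python3 -m handwheel '[[0.7,[7.3,18,3.5],[0,-0.5,0]],[0.7,[7.3,18,3.6],[0,0,0]],[0.7,[0,18,0],[0,0,0]],[0.7,[0,18,0],[0,0,0]],[0.7,[0,18,0],[0,0,0]],[0.7,[0,18,0],[0,0,0]],[0.7,[0,18,0],[0,0,0]],[0.7,[0,15,0],[0,0,0]],[0.7,[0,0,0],[0,0,0]],[0.2,[0,0,0],[0,0,0]]]' 30;  python3 -m handwheel '[[0.2,[0,0,0],[0,0,0]],[0.2,[0,0,0],[0,0,0]],[0.2,[0,0,0],[0,0,0]],[0.2,[0,0,0],[0,0,0]],[0.2,[0,0,0],[0,0,0]],[0.2,[0,-10,0],[0,0,0]],[0.2,[0,-20,0],[0,0,0]],[0.2,[0,-30,0],[0,0,0]],[0.2,[0,-30,0],[0,0,0]],[0.2,[0,0,0],[0,0,0]]]'; python3 plan.py 511.4 -242.3 75 4.5 14 | sed 's/np.float64//g'
```

```text
time_s: 4.68
ee_pos: [441.1, 298.9, 7.7]
ee_rot: [-90.1, 0.0, -19.9]
force: [0.3, 0.6, 0.1]
gripper_width: 59.7
time_s: 5.52
ee_pos: [444.3, 301.5, 103.9]
ee_rot: [-89.5, -0.4, -19.9]
force: [1.4, 0.9, -1.2]
gripper_width: 34.1
at [444.3 301.5 103.9] -19.9 turn 24.4
[(17.7), (2.1), (-34.9), (-1.74)]
[(16.7), (2.1), (-35.4), (-1.74)]
[(15.6), (2.1), (-35.9), (-1.74)]
[(14.5), (2.1), (-36.4), (-1.74)]
[(13.4), (2.1), (-36.8), (-1.74)]
[(12.2), (2.1), (-37.2), (-1.74)]
[(11.1), (2.1), (-37.5), (-1.74)]
[(10.0), (2.1), (-37.8), (-1.74)]
[(8.8), (2.1), (-38.1), (-1.74)]
[(7.6), (2.1), (-38.4), (-1.74)]
[(6.5), (2.1), (-38.6), (-1.74)]
[(5.3), (2.1), (-38.8), (-1.74)]
[(4.1), (2.1), (-38.9), (-1.74)]
[(2.9), (2.1), (-39.0), (-1.74)]
```

```bash
python3 -m handwheel '[[0.2,[17.7,2,-35],[0,-1.75,0]],[0.2,[16.7,2,-35.4],[0,-1.75,0]],[0.2,[15.6,2,-36],[0,-1.75,0]],[0.2,[14.5,2,-36.4],[0,-1.75,0]],[0.2,[13.4,2,-36.8],[0,-1.75,0]],[0.2,[12.2,2,-37.2],[0,-1.75,0]],[0.2,[11,2,-37.5],[0,-1.75,0]],[0.2,[10,2,-37.8],[0,-1.75,0]],[0.2,[8.8,2,-38],[0,-1.75,0]],[0.2,[7.6,2,-38.4],[0,-1.75,0]]]'; python3 plan.py 511.4 -242.3 70 4.5 5 | sed 's/np.float64//g'
```

```text
time_s: 6.35
ee_pos: [488.6, -90.9, 77.7]
ee_rot: [-90.0, 0.0, -2.3]
force: [0.7, 0.8, -1.5]
gripper_width: 33.7
at [488.6 -90.9  77.7] -2.3 turn 6.8
[(5.8), (1.5), (-30.1), (-1.36)]
[(5.1), (1.5), (-30.2), (-1.36)]
[(4.3), (1.5), (-30.3), (-1.36)]
[(3.6), (1.5), (-30.4), (-1.36)]
[(2.9), (1.5), (-30.5), (-1.36)]
```

```bash
python3 -m handwheel '[[0.2,[5.8,1.5,-30],[0,-1.4,0]],[0.2,[5,1.5,-30],[0,-1.4,0]],[0.2,[4,1.5,-30],[0,-1.4,0]],[0.2,[3.6,1.5,-30],[0,-1.4,0]],[0.2,[3,1.5,-30],[0,-1.4,0]],[0.2,[0,0,0],[0,0,0]],[0.2,[0,0,0],[0,0,0]],[0.2,[0,0,0],[0,0,0]],[0.2,[0,0,0],[0,0,0]],[0.2,[0,0,0],[0,0,0]]]'; python3 plan.py 511.4 -242.3 19 4.5 5 | sed 's/np.float64//g';python3 -c "
from h import *
look('pad_green',14,(511,-242,4.5),'w2')
look('large_brass',env.state()['ee_pos'][2]-4,(511,-242,4.5),'w3')
"
```

```text
time_s: 7.18
ee_pos: [511.4, -237.7, 70.5]
ee_rot: [-90.0, 0.0, 4.7]
force: [0.5, -0.5, -1.1]
gripper_width: 34.0
at [ 511.4 -237.7   70.5] 4.7 turn -0.2
[(-0.1), (10.3), (-0.9), (0.04)]
[(-0.1), (10.3), (-0.9), (0.04)]
[(-0.1), (10.3), (-0.9), (0.04)]
[(-0.1), (10.3), (-0.9), (0.04)]
[(-0.1), (10.3), (-0.9), (0.04)]
0.59 [280. 255.] 4920 [ 511.3 -237.7    4.7] 0.293
```

View pics/w2.png

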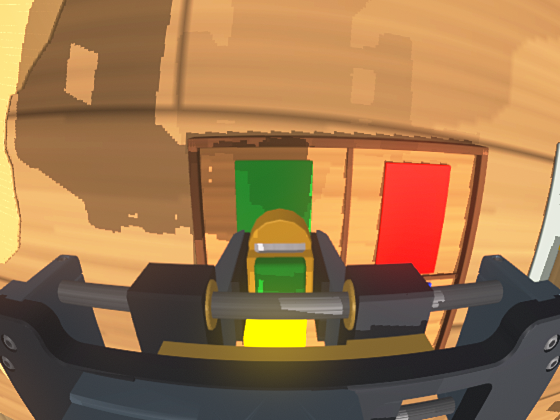

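View pics/w3.png

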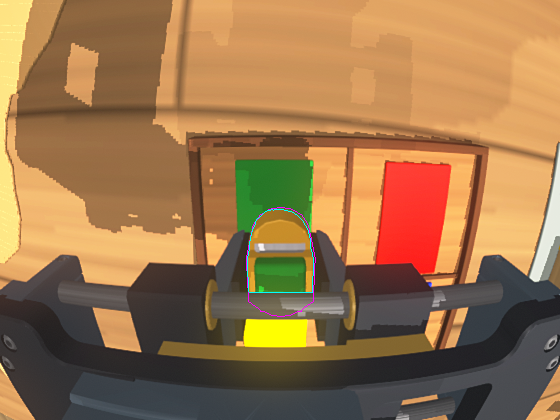

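```bash
cat >> h.py <<'E'
def unw(w,uv,z):
    a=(uv[0]-w.ci['cx'])/w.ci['fx']; b=(uv[1]-w.ci['cy'])/w.ci['fx']; th=np.hypot(a,b); d=np.array([a/th*np.sin(th),b/th*np.sin(th),np.cos(th)])
    R=w.T[:3,:3]; o=-R.T@w.T[:3,3]; d=R.T@d; return o+d*(z-o[2])/d[2]
E
python3 -c "
from h import *
w=W()
for uv in [(236,160),(312,160),(387,163),(450,164),(434,273)]: print(uv,np.round(unw(w,uv,14),1))
th=np.radians(4.5);R=np.array([[np.cos(th),-np.sin(th)],[np.sin(th),np.cos(th)]])
for c,L in(((511.4,-242.3),[(-47,-28),(-47,28)]),((502.8,-132.6),[(-47,-28),(-47,28),(47,28)])):
  for l in L: print(np.round(np.array(c)+R@np.array(l),1))
"
```

```text
(236, 160) [ 466.1 -273.    14. ]
(312, 160) [ 461.8 -219.5   14. ]
(387, 163) [ 458.4 -164.2   14. ]
(450, 164) [ 452.9 -111.    14. ]
(434, 273) [ 546.7 -102.4   14. ]
[ 466.7 -273.9]
[ 462.3 -218.1]
[ 458.1 -164.2]
[ 453.7 -108.4]
[ 547.5 -101. ]
```

```bash
python3 -m handwheel '[[0.2,[0,10,-2.5],[0,0.1,0]],[0.2,[0,10,-2],[0,0,0]],[0.2,[0,10,0],[0,0,0]],[0.2,[0,10,0],[0,0,0]],[0.2,[0,8,0],[0,0,0]],[0.2,[0,4,0],[0,0,0]],[0.2,[0,0,0],[0,0,0]],[0.2,[0,0,0],[0,0,0]],[0.2,[0,0,0],[0,0,0]],[0.2,[0,0,0],[0,0,0]]]'; python3 plan.py 511.4 -242.3 18 4.5 1 | sed 's/np.float64//g'
```

```text
time_s: 8.27
ee_pos: [511.4, -243.3, 18.6]
ee_rot: [-90.0, 0.1, 4.5]
force: [-2.0, 0.6, 5.2]
gripper_width: 33.7
at [ 511.4 -243.3   18.6] 4.5 turn -0.0
[(0.0), (0.6), (1.0), (0.01)]
```

```bash
python3 -m handwheel '[[0.2,[0,-0.6,0.7],[0,0,0]],[0.2,[0,0,0],[0,0,0]],[0.6,[0,0,0],[0,0,0]],[0.6,[0,0,0],[0,0,0]],[0.6,[0,0,0],[0,0,0]],[0.6,[0,0,0],[0,0,0]],[0.6,[0,-10,0],[0,0,0]],[0.6,[0,-25,0],[0,0,0]],[0.6,[0,-35,0],[0,0,0]],[0.6,[0,-35,0],[0,0,0]]]'; python3 plan.py 520 295 130 -5 14 | sed 's/np.float64//g'
```

```text
time_s: 9.1
ee_pos: [511.4, -242.5, 125.3]
ee_rot: [-90.0, 0.1, 4.5]
force: [0.7, -1.1, 0.2]
gripper_width: 54.8
at [ 511.4 -242.5  125.3] 4.5 turn -9.5
[(3.6), (-0.3), (38.2), (0.68)]
[(3.2), (-0.3), (38.3), (0.68)]
[(2.7), (-0.3), (38.3), (0.68)]
[(2.3), (-0.3), (38.3), (0.68)]
[(1.8), (-0.3), (38.4), (0.68)]
[(1.4), (-0.3), (38.4), (0.68)]
[(0.9), (-0.3), (38.4), (0.68)]
[(0.4), (-0.3), (38.4), (0.68)]
[(-0.0), (-0.3), (38.4), (0.68)]
[(-0.5), (-0.3), (38.4), (0.68)]
[(-0.9), (-0.3), (38.4), (0.68)]
[(-1.4), (-0.3), (38.4), (0.68)]
[(-1.8), (-0.3), (38.4), (0.68)]
[(-2.3), (-0.3), (38.3), (0.68)]
```

```bash
python3 -m handwheel '[[0.6,[3.6,-1,38],[0,0.7,0]],[0.6,[3.2,-1,38.3],[0,0.7,0]],[0.6,[2.7,-1,38.3],[0,0.7,0]],[0.6,[2.3,-1,38.3],[0,0.7,0]],[0.6,[1.8,-1,38.4],[0,0.7,0]],[0.6,[1.4,-1,38.4],[0,0.7,0]],[0.6,[0.9,-1,38.4],[0,0.7,0]],[0.6,[0.4,-1,38.4],[0,0.7,0]],[0.6,[0,-1,38.4],[0,0.7,0]],[0.6,[-0.5,-1,38.4],[0,0.7,0]]]';python3 -m handwheel '[[0.6,[-1,0,38.4],[0,0.7,0]],[0.6,[-1.5,0,38.3],[0,0.7,0]],[0.6,[-2,0,38.3],[0,0.7,0]],[0.6,[-2.3,0,35],[0,0.7,0]],[0.6,[0,0,0],[0,0,0]],[0.6,[0,0,0],[0,0,0]],[0.6,[0,0,0],[0,0,0]],[0.6,[0,0,0],[0,0,0]],[0.6,[0,0,0],[0,0,0]],[0.6,[0,0,0],[0,0,0]]]'; python3 -c "
from h import *
look('medium_brass',4,(537,302,-5),'w4')
env.grab_frame('top');r=env.masks_of('top','large_brass_center')
for d in r[:1]: print(fit(env.camera_info('top'),'large_brass',d['region'],14),d['p'])
"
```

```text
time_s: 9.93
ee_pos: [518.7, 142.9, 135.1]
ee_rot: [-90.0, -0.1, -2.5]
force: [0.5, -0.5, 0.2]
gripper_width: 54.7
time_s: 10.77
ee_pos: [521.5, 289.9, 134.3]
ee_rot: [-90.0, -0.0, -5.4]
force: [0.4, -0.2, -0.0]
gripper_width: 54.8
0.91 [294. 218.] 1516 [539.  300.7  -2.8] 0.085
(array([ 512.89408243, -244.40838262,  187.28378024]), np.float64(0.08417874396135266)) 0.94
```

View pics/w4.png

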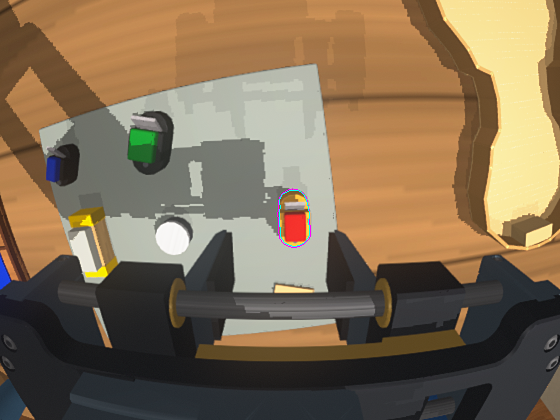

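```bash
python3 -m handwheel '[[0.6,[8,16,6.2],[0,-1.4,0]],[0.6,[8,16,6.2],[0,0,0]],[0.6,[0,16,0],[0,0,0]],[0.6,[0,16,0],[0,0,0]],[0.6,[0,16,0],[0,0,0]],[0.6,[0,16,0],[0,0,0]],[0.6,[0,16,0],[0,0,0]],[0.6,[0,14,0],[0,0,0]],[0.6,[0,0,0],[0,0,0]],[0.15,[0,0,0],[0,0,0]]]' 30;  python3 -m handwheel '[[0.15,[0,0,0],[0,0,0]],[0.15,[0,0,0],[0,0,0]],[0.15,[0,0,0],[0,0,0]],[0.15,[0,0,0],[0,0,0]],[0.15,[0,0,0],[0,0,0]],[0.15,[0,-10,0],[0,0,0]],[0.15,[0,-20,0],[0,0,0]],[0.15,[0,-30,0],[0,0,0]],[0.15,[0,-25,0],[0,0,0]],[0.15,[0,0,0],[0,0,0]]]'; python3 plan.py 502.8 -132.6 75 4.5 12 | sed 's/np.float64//g'
```

```text
time_s: 11.8
ee_pos: [538.0, 301.9, 7.6]
ee_rot: [-90.0, 0.1, -3.9]
force: [0.0, -0.1, 0.6]
gripper_width: 50.9
time_s: 12.63
ee_pos: [541.2, 303.9, 98.9]
ee_rot: [-89.7, -0.5, -3.9]
force: [1.3, -0.5, -0.2]
gripper_width: 27.8
at [541.2 303.9  98.9] -3.9 turn 8.4
[(-0.7), (2.0), (-36.5), (-0.7)]
[(-1.2), (2.0), (-36.5), (-0.7)]
[(-1.6), (2.0), (-36.5), (-0.7)]
[(-2.1), (2.0), (-36.5), (-0.7)]
[(-2.5), (2.0), (-36.4), (-0.7)]
[(-2.9), (2.0), (-36.4), (-0.7)]
[(-3.4), (2.0), (-36.4), (-0.7)]
[(-3.8), (2.0), (-36.3), (-0.7)]
[(-4.3), (2.0), (-36.3), (-0.7)]
[(-4.7), (2.0), (-36.2), (-0.7)]
[(-5.2), (2.0), (-36.2), (-0.7)]
[(-5.6), (2.0), (-36.1), (-0.7)]
```

```bash
python3 -m handwheel '[[0.15,[-0.7,1,-36.5],[0,-0.7,0]],[0.15,[-1.2,1,-36.5],[0,-0.7,0]],[0.15,[-1.6,1,-36.5],[0,-0.7,0]],[0.15,[-2,1,-36.5],[0,-0.7,0]],[0.15,[-2.5,1,-36.4],[0,-0.7,0]],[0.15,[-3,1,-36.4],[0,-0.7,0]],[0.15,[-3.4,1,-36.4],[0,-0.7,0]],[0.15,[-3.8,1,-36.3],[0,-0.7,0]],[0.15,[-4.3,1,-36.3],[0,-0.7,0]],[0.15,[-4.7,1,-36.2],[0,-0.7,0]]]';python3 -m handwheel '[[0.15,[-5,5,-36],[0,-0.7,0]],[0.15,[-5,5,-34],[0,-0.7,0]],[0.15,[0,0,0],[0,0,0]],[0.15,[0,0,0],[0,0,0]],[0.15,[0,0,0],[0,0,0]],[0.15,[0,0,0],[0,0,0]],[0.15,[0,0,0],[0,0,0]],[0.15,[0,0,0],[0,0,0]],[0.15,[0,0,0],[0,0,0]],[0.15,[0,0,0],[0,0,0]]]'; python3 plan.py 502.8 -132.6 18 4.5 1 | sed 's/np.float64//g';python3 -c "
from h import *
look('medium_brass',env.state()['ee_pos'][2]-3.7,(503,-132,4.5),'w5')
"
```

```text
time_s: 13.47
ee_pos: [505.1, -63.1, 82.6]
ee_rot: [-90.0, 0.1, 3.1]
force: [0.7, 0.2, -1.6]
gripper_width: 28.0
time_s: 14.3
ee_pos: [500.5, -131.5, 73.2]
ee_rot: [-90.0, -0.0, 4.6]
force: [0.6, 1.2, -1.3]
gripper_width: 28.0
at [ 500.5 -131.5   73.2] 4.6 turn -0.1
[(2.2), (55.2), (-1.2), (0.06)]
0.68 [281. 259.] 3741 [ 499.7 -131.5    6.4] 0.28
```

View pics/w5.png

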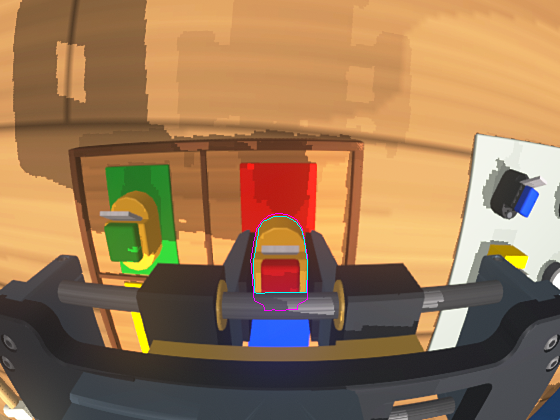

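```bash
python3 -m handwheel '[[0.15,[2.2,10,-1.2],[0,0.1,0]],[0.15,[0,12,0],[0,0,0]],[0.15,[0,12,0],[0,0,0]],[0.15,[0,12,0],[0,0,0]],[0.15,[0,6,0],[0,0,0]],[0.15,[0,3,0],[0,0,0]],[0.15,[0,0,0],[0,0,0]],[0.15,[0,0,0],[0,0,0]],[0.15,[0,0,0],[0,0,0]],[0.15,[0,0,0],[0,0,0]]]'; python3 plan.py 502.8 -132.6 17.7 4.5 1 | sed 's/np.float64//g'
```

```text
time_s: 15.23
ee_pos: [502.0, -133.0, 18.7]
ee_rot: [-90.0, 0.1, 4.4]
force: [-3.3, 1.1, 6.7]
gripper_width: 27.7
at [ 502.  -133.    18.7] 4.4 turn 0.1
[(0.9), (1.0), (0.3), (-0.1)]
```

```bash
python3 -m handwheel '[[0.15,[0.5,-0.7,0.3],[0,0,0]],[0.15,[0,0,0],[0,0,0]],[0.55,[0,0,0],[0,0,0]],[0.55,[0,0,0],[0,0,0]],[0.55,[0,0,0],[0,0,0]],[0.55,[0,0,0],[0,0,0]],[0.55,[0,-10,0],[0,0,0]],[0.55,[0,-25,0],[0,0,0]],[0.55,[0,-35,0],[0,0,0]],[0.55,[0,-35,0],[0,0,0]]]'; python3 plan.py 610 180 130 -4 10 | sed 's/np.float64//g'
```

```text
time_s: 16.07
ee_pos: [502.5, -132.6, 125.1]
ee_rot: [-90.0, 0.1, 4.4]
force: [0.3, -0.7, 0.3]
gripper_width: 50.0
at [ 502.5 -132.6  125.1] 4.4 turn -8.4
[(13.1), (-0.5), (30.3), (0.84)]
[(12.7), (-0.5), (30.5), (0.84)]
[(12.2), (-0.5), (30.7), (0.84)]
[(11.8), (-0.5), (30.9), (0.84)]
[(11.3), (-0.5), (31.1), (0.84)]
[(10.9), (-0.5), (31.2), (0.84)]
[(10.4), (-0.5), (31.4), (0.84)]
[(9.9), (-0.5), (31.5), (0.84)]
[(9.5), (-0.5), (31.7), (0.84)]
[(9.0), (-0.5), (31.8), (0.84)]
```

```bash
python3 -m handwheel '[[0.55,[13,-1.5,30],[0,0.8,0]],[0.55,[12.7,-1.5,30.5],[0,0.8,0]],[0.55,[12.2,-1,30.7],[0,0.8,0]],[0.55,[11.8,-1,31],[0,0.8,0]],[0.55,[11.3,-1,31],[0,0.8,0]],[0.55,[11,-1,31],[0,0.8,0]],[0.55,[10.4,-1,31.4],[0,0.8,0]],[0.55,[10,-1,31.5],[0,0.8,0]],[0.55,[9.5,0,31.7],[0,0.8,0]],[0.55,[9,0,31.8],[0,0.8,0]]]';python3 -m handwheel '[[0.55,[0,0,0],[0,0,0]],[0.55,[0,0,0],[0,0,0]],[0.55,[0,0,0],[0,0,0]],[0.55,[0,0,0],[0,0,0]],[0.55,[0,0,0],[0,0,0]],[0.55,[0,0,0],[0,0,0]],[0.55,[0,0,0],[0,0,0]],[0.55,[0,0,0],[0,0,0]],[0.55,[0,0,0],[0,0,0]],[0.55,[0,0,0],[0,0,0]]]'; python3 -c "
from h import *
look('small_brass',4,(635,186,-4),'w6')
env.grab_frame('top')
for n,z in(('large_brass',14),('medium_brass',14)):
 r=env.masks_of('top',n+'_center')
 for d in r[:1]: print(fit(env.camera_info('top'),n,d['region'],14),d['p'])
"
```

```text
time_s: 16.9
ee_pos: [610.2, 181.3, 133.7]
ee_rot: [-90.0, -0.1, -3.6]
force: [1.2, -0.5, 1.3]
gripper_width: 50.1
time_s: 17.73
ee_pos: [609.9, 179.5, 132.8]
ee_rot: [-90.0, -0.0, -3.6]
force: [-0.2, -0.9, 0.4]
gripper_width: 50.1
0.64 [ 28. 209.] 2328 [1014.6 -109.1  -41.5] 1.0
0.61 [289. 229.] 1116 [637.6 185.9  -6.5] 0.053
(array([ 512.88330162, -242.9072258 ,    7.47224951]), np.float64(0.06476780185758514)) 0.62
(array([ 504.83731558, -133.32242021,    5.45479125]), np.float64(0.05126803777745817)) 0.59
```

View pics/w6.png

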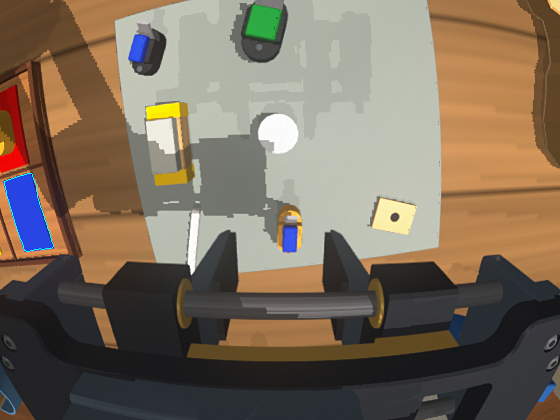

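```bash
python3 -m handwheel '[[0.55,[0,0,0],[0,1.4,0]],[0.55,[13.5,16,4.3],[0,0,0]],[0.55,[13.6,16,4.4],[0,0,0]],[0.55,[0,16,0],[0,0,0]],[0.55,[0,16,0],[0,0,0]],[0.55,[0,16,0],[0,0,0]],[0.55,[0,16,0],[0,0,0]],[0.55,[0,16,0],[0,0,0]],[0.55,[0,13,0],[0,0,0]],[0.55,[0,0,0],[0,0,0]]]' 30;  python3 -m handwheel '[[0.1,[0,0,0],[0,0,0]],[0.1,[0,0,0],[0,0,0]],[0.1,[0,0,0],[0,0,0]],[0.1,[0,0,0],[0,0,0]],[0.1,[0,0,0],[0,0,0]],[0.1,[0,0,0],[0,0,0]],[0.1,[0,-10,0],[0,0,0]],[0.1,[0,-25,0],[0,0,0]],[0.1,[0,-30,0],[0,0,0]],[0.1,[0,-20,0],[0,0,0]]]'; python3 plan.py 606.4 -124.5 75 4.5 10 | sed 's/np.float64//g'
```

```text
time_s: 18.82
ee_pos: [636.8, 185.7, 5.7]
ee_rot: [-90.1, 0.1, -5.1]
force: [-0.0, 0.3, -0.4]
gripper_width: 50.2
time_s: 19.65
ee_pos: [638.3, 186.0, 95.5]
ee_rot: [-90.0, -0.1, -5.0]
force: [0.5, 1.0, -0.5]
gripper_width: 21.7
at [638.3 186.   95.5] -5.0 turn 9.5
[(-0.5), (2.0), (-31.2), (-0.95)]
[(-1.0), (2.0), (-31.2), (-0.95)]
[(-1.5), (2.0), (-31.2), (-0.95)]
[(-2.0), (2.0), (-31.2), (-0.95)]
[(-2.5), (2.0), (-31.1), (-0.95)]
[(-3.1), (2.0), (-31.1), (-0.95)]
[(-3.6), (2.0), (-31.0), (-0.95)]
[(-4.1), (2.0), (-31.0), (-0.95)]
[(-4.6), (2.0), (-30.9), (-0.95)]
[(-5.1), (2.0), (-30.8), (-0.95)]
```

```bash
python3 -m handwheel '[[0.1,[-0.5,1,-31],[0,-0.95,0]],[0.1,[-1,1,-31],[0,-0.95,0]],[0.1,[-1.5,1,-31],[0,-0.95,0]],[0.1,[-2,2,-31],[0,-0.95,0]],[0.1,[-2.5,2,-31],[0,-0.95,0]],[0.1,[-3,2,-31],[0,-0.95,0]],[0.1,[-3.6,2,-31],[0,-0.95,0]],[0.1,[-4,2,-31],[0,-0.95,0]],[0.1,[-4.6,2,-31],[0,-0.95,0]],[0.1,[-5,2,-31],[0,-0.95,0]]]';python3 -m handwheel '[[0.1,[0,0,0],[0,0,0]],[0.1,[0,0,0],[0,0,0]],[0.1,[0,0,0],[0,0,0]],[0.1,[0,0,0],[0,0,0]],[0.1,[0,0,0],[0,0,0]],[0.1,[0,0,0],[0,0,0]],[0.1,[0,0,0],[0,0,0]],[0.1,[0,0,0],[0,0,0]],[0.1,[0,0,0],[0,0,0]],[0.1,[0,0,0],[0,0,0]]]'; python3 plan.py 606.4 -124.5 18 4.5 1 | sed 's/np.float64//g';python3 -c "
from h import *
look('small_brass',env.state()['ee_pos'][2]-2.5,(606,-124,4.5),'w7')
"
```

```text
time_s: 20.48
ee_pos: [605.5, -125.5, 76.2]
ee_rot: [-90.0, -0.0, 4.5]
force: [0.2, -0.3, -1.6]
gripper_width: 21.7
time_s: 21.32
ee_pos: [606.1, -123.9, 75.8]
ee_rot: [-90.0, -0.0, 4.5]
force: [0.1, -0.3, -1.5]
gripper_width: 22.0
at [ 606.1 -123.9   75.8] 4.5 turn -0.0
[(0.3), (57.8), (-0.6), (0.01)]
0.77 [282. 259.] 2752 [ 604.9 -124.     5.4] 0.271
0.17 [151.  89.] 4200 [ 884.  -300.   -48.8] 1.0
```

View pics/w7.png

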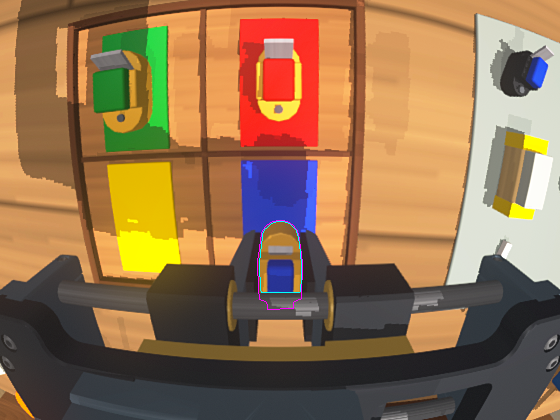

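```bash
python3 -m handwheel '[[0.1,[0.3,12,-0.6],[0,0,0]],[0.1,[0,12,0],[0,0,0]],[0.1,[0,12,0],[0,0,0]],[0.1,[0,12,0],[0,0,0]],[0.1,[0,7,0],[0,0,0]],[0.1,[0,3,0],[0,0,0]],[0.1,[0,0,0],[0,0,0]],[0.1,[0,0,0],[0,0,0]],[0.1,[0,0,0],[0,0,0]],[0.1,[0,0,0],[0,0,0]]]'; python3 plan.py 606.4 -124.5 16.5 4.5 1 | sed 's/np.float64//g'
```

```text
time_s: 22.25
ee_pos: [605.7, -124.5, 18.0]
ee_rot: [-90.0, 0.1, 4.5]
force: [-3.7, 1.2, 5.5]
gripper_width: 22.0
at [ 605.7 -124.5   18. ] 4.5 turn -0.0
[(0.7), (1.5), (-0.0), (0.0)]
```

```bash
python3 -m handwheel '[[0.1,[0.5,-0.6,0],[0,0,0]],[0.1,[0,0,0],[0,0,0]],[0.5,[0,0,0],[0,0,0]],[0.5,[0,0,0],[0,0,0]],[0.5,[0,0,0],[0,0,0]],[0.5,[0,0,0],[0,0,0]],[0.5,[0,-10,0],[0,0,0]],[0.6,[0,-25,0],[0,0,0]],[0.6,[0,-35,0],[0,0,0]],[0.6,[0,-35,0],[0,0,0]]]'; python3 plan.py 520 83 130 0 7 | sed 's/np.float64//g'
```

```text
time_s: 23.08
ee_pos: [606.3, -124.5, 124.5]
ee_rot: [-90.0, 0.1, 4.5]
force: [1.2, 0.1, 0.1]
gripper_width: 54.5
at [ 606.3 -124.5  124.5] 4.5 turn -4.5
[(-10.0), (-0.8), (30.5), (0.64)]
[(-10.3), (-0.8), (30.4), (0.64)]
[(-10.6), (-0.8), (30.3), (0.64)]
[(-11.0), (-0.8), (30.2), (0.64)]
[(-11.3), (-0.8), (30.0), (0.64)]
[(-11.7), (-0.8), (29.9), (0.64)]
[(-12.0), (-0.8), (29.8), (0.64)]
```

```bash
python3 -m handwheel '[[0.6,[-10,-1,30.5],[0,0.64,0]],[0.6,[-10.3,-1,30.4],[0,0.64,0]],[0.6,[-10.6,-1,30.3],[0,0.64,0]],[0.6,[-11,-1,30],[0,0.64,0]],[0.6,[-11.3,-1,30],[0,0.64,0]],[0.6,[-11.7,-1,30],[0,0.64,0]],[0.6,[-12,-1,30],[0,0.64,0]],[0.6,[0,0,0],[0,0,0]],[0.6,[0,0,0],[0,0,0]],[0.6,[0,0,0],[0,0,0]]]';python3 -m handwheel '[[0.6,[0,0,0],[0,0,0]],[0.6,[0,0,0],[0,0,0]],[0.6,[0,0,0],[0,0,0]],[0.6,[0,0,0],[0,0,0]],[0.6,[0,0,0],[0,0,0]],[0.6,[0,0,0],[0,0,0]],[0.6,[0,0,0],[0,0,0]],[0.6,[0,0,0],[0,0,0]],[0.6,[0,0,0],[0,0,0]],[0.6,[0,0,0],[0,0,0]]]'; python3 -c "
from h import *
look('stone',4,(547,83,0),'w8')
"
python3 plan.py 547 83 8 0 1
```

```text
time_s: 23.92
ee_pos: [521.0, 82.8, 131.0]
ee_rot: [-90.0, -0.1, 0.1]
force: [-0.3, -0.2, 1.2]
gripper_width: 54.6
time_s: 24.75
ee_pos: [520.5, 83.0, 130.3]
ee_rot: [-90.0, -0.0, 0.0]
force: [-0.2, 0.5, 0.6]
gripper_width: 54.8
0.78 [279. 228.] 2674 [5.465e+02 8.320e+01 1.000e-01] 0.04
at [520.5  83.1 130.4] 0.0 turn -0.0
[np.float64(26.5), np.float64(122.4), np.float64(-0.1), np.float64(0.03)]
```

View pics/w8.png

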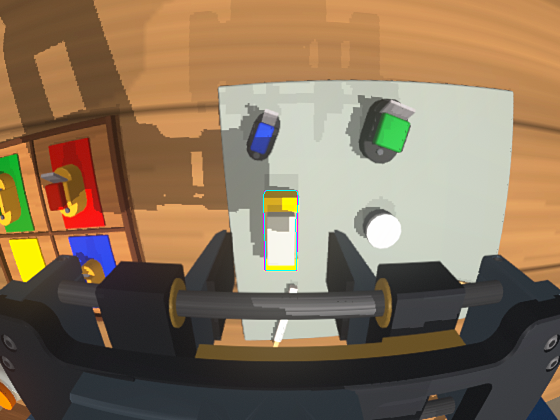

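```bash
python3 -m handwheel '[[0.6,[13,15,0],[0,0,0]],[0.6,[13.2,16,0],[0,0,0]],[0.6,[0,16,0],[0,0,0]],[0.6,[0,16,0],[0,0,0]],[0.6,[0,16,0],[0,0,0]],[0.6,[0,16,0],[0,0,0]],[0.6,[0,16,0],[0,0,0]],[0.6,[0,12,0],[0,0,0]],[0.6,[0,0,0],[0,0,0]],[0.2,[0,0,0],[0,0,0]]]' 35;  python3 -m handwheel '[[0.2,[0,0,0],[0,0,0]],[0.2,[0,0,0],[0,0,0]],[0.2,[0,0,0],[0,0,0]],[0.2,[0,0,0],[0,0,0]],[0.2,[0,0,0],[0,0,0]],[0.2,[0,-10,0],[0,0,0]],[0.2,[0,-25,0],[0,0,0]],[0.2,[0,-30,0],[0,0,0]],[0.2,[0,-20,0],[0,0,0]],[0.2,[0,0,0],[0,0,0]]]'; python3 plan.py 615.1 -234.2 75 4.5 10 | sed 's/np.float64//g'
```

```text
time_s: 25.68
ee_pos: [546.6, 83.0, 7.1]
ee_rot: [-90.0, 0.1, 0.0]
force: [1.1, 0.6, -0.9]
gripper_width: 50.5
time_s: 26.52
ee_pos: [549.7, 83.3, 97.1]
ee_rot: [-89.9, -0.5, 0.0]
force: [1.3, -0.1, -1.0]
gripper_width: 30.1
at [549.7  83.3  97.1] 0.0 turn 4.5
[(6.5), (2.2), (-31.8), (-0.45)]
[(6.3), (2.2), (-31.8), (-0.45)]
[(6.0), (2.2), (-31.9), (-0.45)]
[(5.8), (2.2), (-31.9), (-0.45)]
[(5.5), (2.2), (-31.9), (-0.45)]
[(5.3), (2.2), (-32.0), (-0.45)]
[(5.0), (2.2), (-32.0), (-0.45)]
[(4.8), (2.2), (-32.1), (-0.45)]
[(4.5), (2.2), (-32.1), (-0.45)]
[(4.3), (2.2), (-32.1), (-0.45)]
```

```bash
python3 -m handwheel '[[0.2,[6.5,0,-32],[0,-0.45,0]],[0.2,[6.3,0,-32],[0,-0.45,0]],[0.2,[6,0,-32],[0,-0.45,0]],[0.2,[5.8,0,-32],[0,-0.45,0]],[0.2,[5.5,0,-32],[0,-0.45,0]],[0.2,[5.3,0,-32],[0,-0.45,0]],[0.2,[5,0,-32],[0,-0.45,0]],[0.2,[4.8,2,-32],[0,-0.45,0]],[0.2,[4.5,5,-32],[0,-0.45,0]],[0.2,[4.3,5,-32],[0,-0.45,0]]]';python3 -m handwheel '[[0.2,[0,0,0],[0,0,0]],[0.2,[0,0,0],[0,0,0]],[0.2,[0,0,0],[0,0,0]],[0.2,[0,0,0],[0,0,0]],[0.2,[0,0,0],[0,0,0]],[0.2,[0,0,0],[0,0,0]],[0.2,[0,0,0],[0,0,0]],[0.2,[0,0,0],[0,0,0]],[0.2,[0,0,0],[0,0,0]],[0.2,[0,0,0],[0,0,0]]]'; python3 plan.py 615.1 -234.2 18 4.5 1 | sed 's/np.float64//g';python3 -c "
from h import *
look('stone',env.state()['ee_pos'][2]-3,(615,-234,4.5),'w9')
"
```

```text
time_s: 27.35
ee_pos: [611.5, -236.4, 79.2]
ee_rot: [-90.0, 0.1, 4.5]
force: [-0.3, 0.1, -2.3]
gripper_width: 29.9
time_s: 28.18
ee_pos: [612.2, -234.8, 80.5]
ee_rot: [-90.0, -0.0, 4.5]
force: [-0.0, 0.6, -1.6]
gripper_width: 30.0
at [ 612.2 -234.8   80.5] 4.5 turn -0.0
[(3.0), (62.5), (0.4), (0.03)]
0.81 [280. 249.] 6235 [ 611.4 -234.5    4.8] 0.264
```

View pics/w9.png

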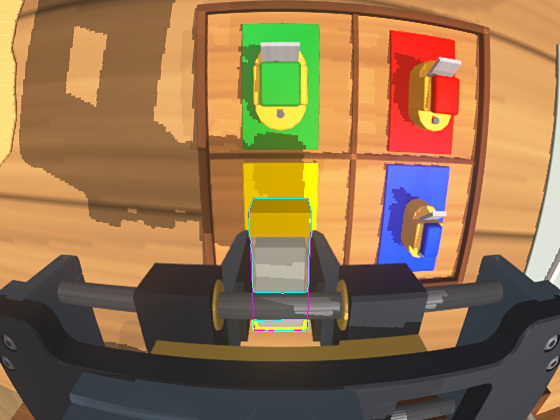

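```bash
python3 -m handwheel '[[0.2,[3.2,12,0.4],[0,0,0]],[0.2,[0,12,0],[0,0,0]],[0.2,[0,12,0],[0,0,0]],[0.2,[0,12,0],[0,0,0]],[0.2,[0,9,0],[0,0,0]],[0.2,[0,4.5,0],[0,0,0]],[0.2,[0,1,0],[0,0,0]],[0.2,[0,0,0],[0,0,0]],[0.2,[0,0,0],[0,0,0]],[0.2,[0,0,0],[0,0,0]]]'; python3 plan.py 615.1 -234.2 17.5 4.5 1 | sed 's/np.float64//g'
```

```text
time_s: 29.12
ee_pos: [614.5, -234.1, 18.0]
ee_rot: [-90.0, 0.1, 4.5]
force: [-3.9, 1.5, 4.9]
gripper_width: 29.6
at [ 614.5 -234.1   18. ] 4.5 turn -0.0
[(0.6), (0.5), (-0.2), (0.02)]
```

Release, rise and retreat to look at everything.

```bash
python3 -m handwheel '[[0.2,[0.5,-0.5,0],[0,0,0]],[0.2,[0,0,0],[0,0,0]],[0.55,[0,0,0],[0,0,0]],[0.55,[0,0,0],[0,0,0]],[0.55,[0,0,0],[0,0,0]],[0.55,[0,0,0],[0,0,0]],[0.55,[0,-10,0],[0,0,0]],[0.6,[0,-25,0],[0,0,0]],[0.6,[0,-35,0],[0,0,0]],[0.6,[0,-35,0],[0,0,0]]]'; python3 -m handwheel '[[0.6,[0,-20,0],[0,0,0]],[0.6,[0,-20,20],[0,0,0]],[0.6,[-5,-20,30],[0,0,0]],[0.6,[-5,-20,20],[0,0,0]],[0.6,[0,0,0],[0,0,0]],[0.6,[0,0,0],[0,0,0]],[0.6,[0,0,0],[0,0,0]],[0.6,[0,0,0],[0,0,0]],[0.6,[0,0,0],[0,0,0]],[0.6,[0,0,0],[0,0,0]]]'; python3 - <<'E'
from h import *
w=W(); cv2.imwrite('pics/w10.png',w.im[:,:,::-1])
P={'large_brass':(511,-242,4.5),'medium_brass':(503,-132,4.5),'small_brass':(606,-124,4.5),'stone':(615,-234,4.5),'pad_green':(511,-242,4.5),'pad_red':(503,-132,4.5),'pad_blue':(606,-124,4.5),'pad_yellow':(615,-234,4.5)}
for n,p in P.items():
    r=env.masks_of('wrist',n+('_top' if n[:3]=='pad' else '_center'))
    for d in r[:2]:
        if d['p']>.4: print(n,round(d['p'],2),np.round(d['location']),*w.fit(n,d['region'],14,p))
E
```

```text
time_s: 29.95
ee_pos: [615.2, -234.0, 124.4]
ee_rot: [-90.0, 0.1, 4.5]
force: [0.8, -0.4, 0.0]
gripper_width: 54.6
time_s: 30.78
ee_pos: [600.0, -166.0, 202.1]
ee_rot: [-90.0, 0.1, 4.5]
force: [0.3, -0.8, 0.0]
gripper_width: 54.5
large_brass 0.84 [213. 101.] [ 511.89379168 -242.39994296    8.82663845] 0.07556165323272164
medium_brass 0.61 [317. 103.] [ 5.03466390e+02 -1.32805590e+02  3.12717014e-01] 0.08277390052066023
small_brass 0.59 [317. 196.] [ 607.05284922 -125.42238034    2.30136557] 0.05151836908048418
stone 0.61 [218. 196.] [ 616.15402547 -234.30879021    5.44655538] 0.036492842248964444
pad_green 0.91 [229.  99.] [ 510.6743299  -242.35584467    4.59924472] 0.7267067936020718
pad_green 0.43 [233. 183.] [ 595.76920632 -252.74939035   91.32237773] 1.877054550633813
pad_red 0.65 [301.  99.] [ 502.09503237 -132.71217242    3.84248696] 0.4495666845616995
pad_blue 0.73 [308. 186.] [ 605.61782862 -125.13985005    4.75319195] 0.2875757109126373
pad_yellow 0.95 [234. 181.] [ 613.71269998 -234.28012501    4.61686717] 1.2285902945653147
```

View pics/w10.png

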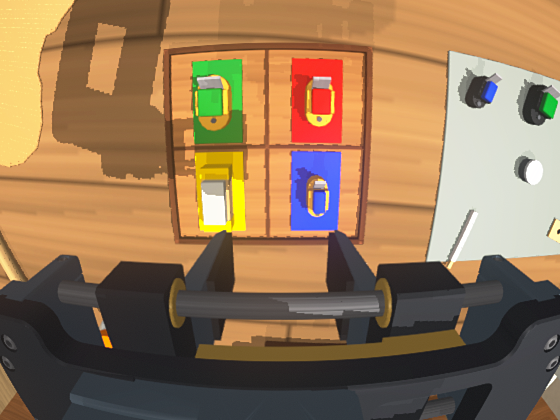

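```bash
python3 - <<'E'
from h import *
for c in('top','scene'):
    im=env.grab_frame(c); cv2.imwrite(f'pics/{c}1.png',im[:,:,::-1])
    for n in('large_iron','small_iron','large_brass','medium_brass','small_brass','stone'):
        d=env.masks_of(c,n+'_center')[0]; print(c,n,round(d['p'],2),np.round(d['location']),np.round(fit(env.camera_info(c),n,d['region'],4 if 'iron' in n else 14)[0],1))
E
```

```text
top large_iron 0.59 [198. 271.] [453.8 175.5 -23. ]
top small_iron 0.55 [252. 266.] [460.   67.  -18.1]
top large_brass 0.7 [405. 236.] [ 514.8 -235.1  147.7]
top medium_brass 0.56 [355. 242.] [ 504.3 -133.4    5.5]
top small_brass 0.68 [349. 194.] [ 607.6 -125.4    2.6]Traceback (most recent call last):
  File "<stdin>", line 5, in <module>
IndexError: list index out of range
```

```bash
python3 - <<'E'
from h import *
cv2.imwrite('pics/scene1.png',env.grab_frame('scene')[:,:,::-1])
E
```

```text
(no output)
```

View pics/scene1.png

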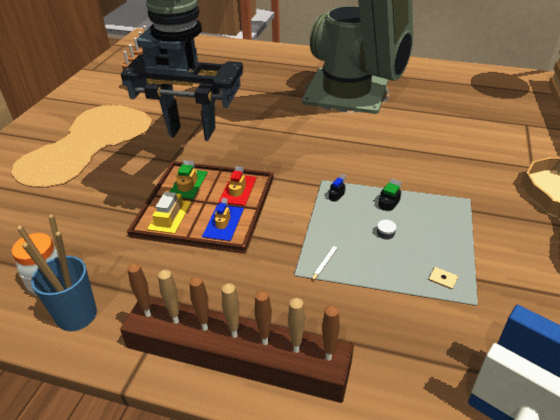

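The scene view shows all four items upright on their pads: green (187,180), red (237,182), yellow (168,212) and blue (222,217). The iron planes haven't moved, at (337,188) and (390,197), and the gripper is clear.

```bash
python3 -c "
from workcell import env
print(env.job_done(), env.state()['time_s'])"
```

```text
the job is handed in; nothing more can be done
the job is handed in; nothing more can be done
```

The kit is packed and handed in at about 31 s. The three brass planes stand on the pads of their wedge colours and the honing stone is on the yellow pad. All four are upright, released, and were set down with the jaws turned to the tray's angle (about 4.5°). I didn't touch the two iron planes.

**Position:** the last wrist-camera fits put every item within about 1.5 mm of its pad's centre.

**Checks that disagreed:**
- **Angle:** the silhouette fits read about 9° for the large plane and 0° for the medium. I think the raised wedge skews these fits, since the jaws set both down at 4.5°.
- **Last top view:** the arm hid the stone and part of the large plane, so the large plane's fit there (514.8, -235.1, yaw 148°) was wrong and the stone wasn't found. The wrist and scene views show both in place.
- **Pads:** they are partly covered now, so their latest fits are poor. I used the measurements from before packing.

**Iron planes:** the last top view has both within about 1 mm of where they started. The fitted angles differ by 1–3°, which is within the fit's usual scatter.

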